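Each scoop back on its own tub

TASK

Put the three handled aluminium scoops back with their tubs: stand each one upright in the middle of the lid of the tub that matches it in size (small on small, medium on medium, large on large) and let go. Leave the tubs where they are, and do not disturb the handleless cup, the switch block, the ring dish or the hanger clip.

Things in the scene. Friction and masses are not known exactly. Their poses are not given: they have to be found in the camera images.
- scoop_small: The small aluminium measuring scoop: an upright, open, straight-sided round cup, 34 mm outside diameter, 28 mm tall, wall 3 mm, flat base, and a strap handle (12 x 3 mm) level with the rim, reaching 40 mm out from the wall. About 30 g, mostly cup: it stands by itself, at first on the quartz ledge (top at z = 0.02). Origin: centre of the cup's underside; x along the handle, outward; z up.
- scoop_medium: The medium aluminium measuring scoop: an upright, open, straight-sided round cup, 46 mm outside diameter, 34 mm tall, wall 3 mm, flat base, and a strap handle (12 x 3 mm) level with the rim, reaching 45 mm out from the wall. About 45 g, mostly cup: it stands by itself, at first on the quartz ledge (top at z = 0.02). Origin: centre of the cup's underside; x along the handle, outward; z up.
- scoop_large: The large aluminium measuring scoop: an upright, open, straight-sided round cup, 58 mm outside diameter, 40 mm tall, wall 3 mm, flat base, and a strap handle (12 x 3 mm) level with the rim, reaching 50 mm out from the wall. About 65 g, mostly cup: it stands by itself, at first on the quartz ledge (top at z = 0.02). Origin: centre of the cup's underside; x along the handle, outward; z up.
- tub_small: The small round tub of washing tablets, closed, clear plastic with a flat white lid: 66 mm diameter, 32 mm tall to the top of the lid, about 350 g, loose on the ledge (top at z = 0.02). Origin: centre of its underside; z up. The lid cannot come off.
- tub_medium: The medium round tub of washing tablets, closed, clear plastic with a flat white lid: 86 mm diameter, 36 mm tall to the top of the lid, about 550 g, loose on the ledge (top at z = 0.02). Origin: centre of its underside; z up. The lid cannot come off.
- tub_large: The large round tub of washing tablets, closed, clear plastic with a flat white lid: 106 mm diameter, 40 mm tall to the top of the lid, about 800 g, loose on the ledge (top at z = 0.02). Origin: centre of its underside; z up. The lid cannot come off.
- plain_cup: Bystander: a plain aluminium cup WITHOUT a handle, 46 mm diameter, 34 mm tall, loose on the ledge. Origin: centre of its underside.
- switch_block: Bystander: a black toggle switch plate on a small wooden block, 55 x 80 mm, 56 mm tall to the tip of the toggle (the toggle does not move), loose on the ledge. Origin: centre of its underside.
- ring_dish: Bystander: a round white ceramic ring dish, 90 mm diameter, with a small cone in the middle 47 mm tall, loose on the ledge. Origin: centre of its underside.
- hanger_clip: Bystander: a red plastic hanger clip lying flat, 30 x 70 mm, 20 mm tall, loose on the ledge. Origin: centre of its underside.
There are look-alikes about, which are no part of the job. What is shaped like the tub_medium but yellow is not meant. What is shaped like the scoop_large but red is not meant.

How it is judged (in metres and radians):
At the end, for the whole second after the job is handed in: Every scoop stands upright (within 0.1 rad) on the lid of the tub of its own size, its cup centre within 15 mm of the lid's centre, base on the lid (within 4 mm), released and at rest; the tubs have shifted by less than 25 mm and the four bystanders by less than 20 mm (horizontal distance between scoop_small and tub_small below 0.015 m and z of scoop_small in the frame of tub_small between 0.028 and 0.036 m and angle between each of scoop_small, tub_small, scoop_medium, tub_medium, scoop_large, tub_large's own z axis and vertical below 0.1 rad and linear speed of each of scoop_small, tub_small, scoop_medium, tub_medium, scoop_large, tub_large below 0.01 m/s and angular speed of each of scoop_small, scoop_medium, scoop_large below 0.1 rad/s and distance of each of tub_small, tub_medium, tub_large from where it was at the start of the episode below 0.025 m and horizontal distance between scoop_medium and tub_medium below 0.015 m and z of scoop_medium in the frame of tub_medium between 0.032 and 0.04 m and horizontal distance between scoop_large and tub_large below 0.015 m and z of scoop_large in the frame of tub_large between 0.036 and 0.044 m and distance of each of plain_cup, switch_block, ring_dish, hanger_clip from where it was at the start of the episode below 0.02 m); the robot touches nothing.
It fails at once if a tub is shifted more than 25 mm or tipped ((distance of tub_small from where it was at the start of the episode above 0.025 m or angle between tub_small's own z axis and vertical above 0.35 rad) or (distance of tub_medium from where it was at the start of the episode above 0.025 m or angle between tub_medium's own z axis and vertical above 0.35 rad) or (distance of tub_large from where it was at the start of the episode above 0.025 m or angle between tub_large's own z axis and vertical above 0.35 rad)).
It fails at once if a bystander (plain cup, switch block, ring dish, hanger clip) is shifted more than 20 mm or tipped over ((distance of plain_cup from where it was at the start of the episode above 0.02 m or angle between plain_cup's own z axis and vertical above 0.5 rad) or (distance of switch_block from where it was at the start of the episode above 0.02 m or angle between switch_block's own z axis and vertical above 0.5 rad) or (distance of ring_dish from where it was at the start of the episode above 0.02 m or angle between ring_dish's own z axis and vertical above 0.5 rad) or (distance of hanger_clip from where it was at the start of the episode above 0.02 m or angle between hanger_clip's own z axis and vertical above 0.5 rad)).
It also fails if it takes over 88 s, if anything falls off the work surface, if the arm or the gripper's body presses on something with over 40 N, if the wrist force passes 120 N, or if a joint passes its speed limit or range.

ROBOT

A 6-joint arm with a two-finger parallel gripper is mounted at the origin on the work surface. World frame = base frame: x ahead of the robot, y to its left, z up, the work surface at z = 0. Lengths are in mm, angles in rad, forces in N, time in s.
With the tool pointing down it reaches from about 325 to 775 mm from the base axis. Payload 9.3 kg.
Tool frame: the origin (TCP) lies at the very end of the fingers, on their centre line; the grasp point (between the pads) lies 19 mm behind it (env.pinch_z is the distance from the TCP to the grasp point, in mm); z points along the fingers, y is the line along which they close (so a half turn about z gives the same grasp; the last joint's range is limited). The gripper opens to 85 mm and grips with 20 to 120 N. Pads are 22 mm wide; open, the fingers measure 114 mm over their backs; the gripper's body (76 mm by 85 mm) begins 54 mm behind the grasp point. The pads swing forward as they close: fully open they stand 13 mm farther back than shut.
Start: joints at [1.116, 0.259, 0.021, 1.334, 0, 1.418], TCP at [163.483, 525.138, 231.279] pointing down, gripper open.
Joint ranges: [-3.04, 3.04], [-0.91, 1.82], [-1.04, 1.36], [-1.92, 1.95], [-1.52, 1.45], [-3.14, 3.14]. Speed limits (rad/s): [2.22, 2.22, 2.79, 3.14, 3.14, 3.14].

INTERFACE

Orientations are given as a unit quaternion [x, y, z, w].
In Python, from bench import env gives the robot as it stands.
- The arm moves only by the tool play_rows, never from a script. Its argument "moves" is one flat list of numbers, 6 for each row, row after row: the shift along the tool's x, y, z in m, then the turn, a rotation vector about the tool's x, y, z in rad. A call has exactly 10 rows; each row is the pose to reach, as a shift and turn from the pose commanded when the call began, along the tool's axes at that moment; what a row does not reach only later rows make up. A row lasts 1/12 s, in which the tool goes at most 41.7 mm and 7.16 degrees, less where a joint would pass 70% of its speed; a pose out of reach is approached as far as the arm can. A call with a gripper value outside its range is refused whole. "gripper" is the finger opening in m, from 0 to 0.0854, set as the call begins (left out, the last holds). The fingers move at their own pace and stop on an object; the grip force is fixed at half the most. Time passes only in rows, so rows that repeat a pose let the fingers close, or fill a call up. It gives the time, the measured TCP pose, the force, the opening and the grip force at its end, in the units of the state.
- env.state(): the state, without advancing time (a new reading comes with each control period).
- env.read_camera(name): name is "side" or "top"; returns the picture (480x640x3 uint8, red, green, blue); there is no depth.
- env.get_calibration(name): a dict with "mtx" (3x3 intrinsics, pixels), "view" (4x4, takes a point from world to camera coordinates). Camera axes: x right, y up, looking along -z (the intrinsics and any distortion apply to the point x, -y, -z); pixel columns grow to the right and rows downward; lengths in mm; the calibration is good to about 2 mm. A picture is of the moment at which its call begins. get_calibration takes no time and is no camera call.
- env.close_job(): hands the job in; it is judged then, once.
Trained networks look in the newest picture that a camera, given by its name, has taken for a name from the list of things; names that differ only in an ending like _2 or _b are one class to them, and where a whole thing is asked for, a point or a joint stands for the part that bears it (a point fixed in the world has none). Each returns a list of dicts, best first, with "p" (0 to 1); they miss things now and then, are a little off and sometimes report something else, mostly with a low value. They report only what shows in the picture. A call takes as long as a camera call. They do not tell look-alikes from the thing itself.
- env.silhouettes(query, camera): "mask" (480x640 bool, what is visible of it) and "xy" ([column, row] in pixels, amid what is visible of it).
- env.place_of(query, camera): "xy" ([column, row] in pixels: a listed point, or the origin of a listed thing).
The state is a dict: "time": time; "joint_pos": joint angles; "qvel": joint speeds; "joint_efforts": joint torques, N m; "eef_pos": TCP position; "tool_rot": TCP orientation; "ft_force": force on the tool from outside, world axes, zero at the start; "wrist_torque": the same for the moment, N m; "width": finger opening in mm; "grasp_force": force on a finger pad.
Only numpy, scipy, OpenCV 4.12 (cv2) and the standard library are available. Lean on these libraries where they do the work, as an engineer would, in place of code of your own. Each camera call takes 0.05 s, during which the arm holds its last target. There are 200 camera calls.

## Working session

There is one attempt and no reset: what is moved stays moved. The work goes in short steps, Python scripts to look and compute and a tool call to move; the robot and the scene stay as the last step left them, time stands still between calls to the robot, and variables do not carry over. Pictures are saved under pics/ and viewed, at most 14 in all, crops included, and the job is handed in when it is done.

Besides the shell and the picture viewer there is one more tool, called by a JSON object that holds its "name" and its "arguments", one argument or row to a line. play_rows: Moves the arm, as the interface text tells. Its arguments: {"type":"object","properties":{"moves":{"type":"array","items":{"type":"number"}},"gripper":{"type":"number"}},"required":["moves"]}

```bash
mkdir -p pics
python3 - <<'E'
from bench import env
import cv2,numpy as np
s=env.state();print(s)
for c in("top","side"):
    im=env.read_camera(c);cv2.imwrite(f"pics/{c}0.png",im[:,:,::-1])
    k=env.get_calibration(c);print(c,np.round(k["mtx"],1).tolist(),np.round(k["view"],4).tolist(),[q for q in k if q not in("mtx","view")])
for n in["scoop_small","scoop_medium","scoop_large","tub_small","tub_medium","tub_large","plain_cup","switch_block","ring_dish","hanger_clip"]:
    print(n,[(np.round(d["xy"]).tolist(),round(d["p"],2)) for d in env.place_of(n,"top")][:4])
E
```

```text
{'time': 0.0, 'joint_pos': array([ 1.11645661e+00,  2.59159622e-01,  2.07626407e-02,  1.33370583e+00,
       -2.28941126e-05,  1.41817998e+00]), 'qvel': array([-0.00011755,  0.00153583,  0.00011039,  0.00122477,  0.00014277,
        0.00195646]), 'joint_efforts': array([-2.89108430e-04, -5.55648601e+01,  3.44531107e+01,  1.37645466e-02,
       -2.61095493e-04, -2.45805006e-05]), 'eef_pos': array([163.3337226 , 524.88754622, 230.68421423]), 'tool_rot': array([ 1.50290049e-01,  9.88641732e-01, -6.26809943e-04, -1.84291093e-04]), 'ft_force': array([ 0.21056445, -0.82520462,  0.32465786]), 'wrist_torque': array([-0.05470385, -0.01456488,  0.00624951]), 'grasp_force': 0.0, 'width': 85.68674561679546}
top [[465.4, 0.0, 318.4], [0.0, 465.4, 236.5], [0.0, 0.0, 1.0]] [[0.0001, -1.0, -0.0037, 4.9206], [0.9908, -0.0004, 0.1352, -527.2717], [-0.1352, -0.0037, 0.9908, -1078.0422], [0.0, 0.0, 0.0, 1.0]] []
side [[573.0, 0.0, 309.3], [0.0, 573.0, 236.0], [0.0, 0.0, 1.0]] [[0.8853, -0.4649, 0.0118, -482.2662], [0.3514, 0.6854, 0.6377, -239.8845], [-0.3046, -0.5604, 0.7702, -1530.675], [0.0, 0.0, 0.0, 1.0]] []
scoop_small [([217.0, 270.0], 0.76)]
scoop_medium [([435.0, 204.0], 0.81)]
scoop_large [([452.0, 269.0], 0.62), ([491.0, 347.0], 0.58)]
tub_small [([326.0, 268.0], 0.75)]
tub_medium [([226.0, 196.0], 0.94), ([173.0, 346.0], 0.6)]
tub_large [([319.0, 196.0], 0.83), ([434.0, 205.0], 0.69)]
plain_cup [([128.0, 251.0], 0.8)]
switch_block [([262.0, 138.0], 0.83)]
ring_dish [([521.0, 247.0], 0.72)]
hanger_clip [([386.0, 136.0], 0.73), ([128.0, 251.0], 0.6)]
```

View pics/top0.png

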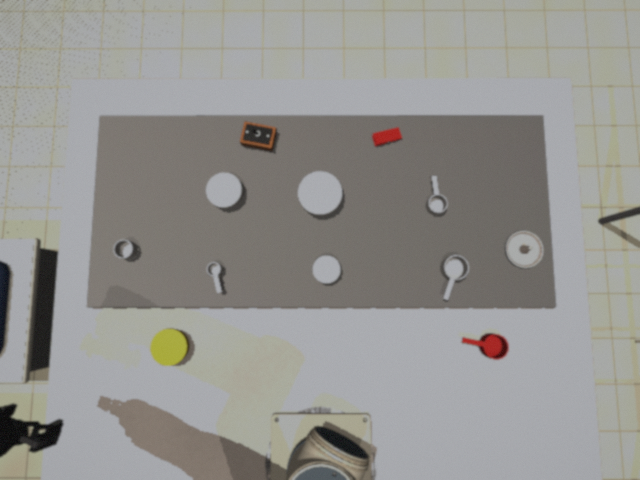

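View pics/side0.png

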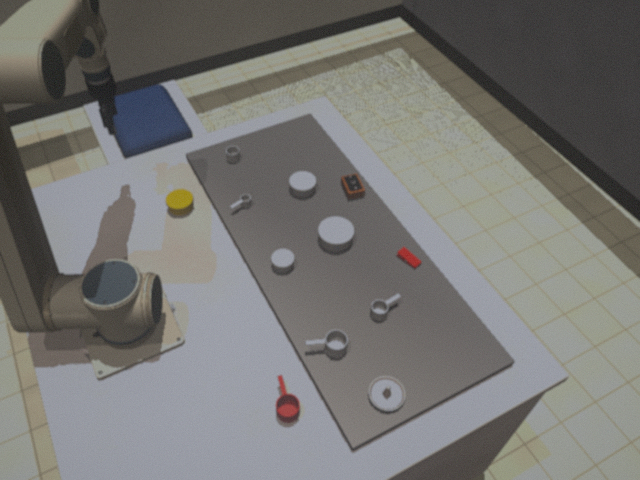

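The top view shows the tubs at small (326,269), medium (224,190) and large (320,193), and the scoops at small (214,268), medium (437,203) and large (455,267). The yellow tub and red scoop off the ledge are the look-alikes. The side view agrees. Next I'll fit shape models to the masks from both cameras.

```bash
cat > h.py <<'E'
from bench import env
import cv2,numpy as np
from scipy.optimize import minimize
from scipy.spatial.transform import Rotation as R
D={"scoop_small":(34,28,40),"scoop_medium":(46,34,45),"scoop_large":(58,40,50),"tub_small":(66,32,0),"tub_medium":(86,36,0),"tub_large":(106,40,0),"plain_cup":(46,34,0)}
C={c:env.get_calibration(c) for c in("top","side")}
def proj(P,c):
    k=C[c];p=np.asarray(P,float)@k["view"][:3,:3].T+k["view"][:3,3]
    p=p*[1,-1,-1];q=p@np.asarray(k["mtx"]).T;return q[:,:2]/q[:,2:]
def back(uv,z,c):
    k=C[c];V=np.asarray(k["view"]);d=np.linalg.inv(k["mtx"])@[*uv,1]*[1,-1,-1]
    d=V[:3,:3].T@d;o=-V[:3,:3].T@V[:3,3];return o+d*(z-o[2])/d[2]
S=4
def render(n,x,y,yaw,zb,c,o):
    d,h,l=D[n];a=np.linspace(0,2*np.pi,60);r=d/2
    ring=np.c_[x+r*np.cos(a),y+r*np.sin(a)]
    parts=[np.r_[np.c_[ring,0*a+zb],np.c_[ring,0*a+zb+h]]]
    if l:
        u=np.array([np.cos(yaw),np.sin(yaw)]);v=np.array([-u[1],u[0]])
        parts.append(np.array([[*(np.array([x,y])+u*s+v*t),zb+h-w] for s in(r-2,r+l) for t in(-6,6) for w in(0,3)]))
    m=np.zeros((100*S,100*S),np.uint8)
    for P in parts:
        q=(proj(P,c)-o+.5)*S
        cv2.fillConvexPoly(m,cv2.convexHull(np.round(q*16).astype(np.int32)),1,shift=4)
    return cv2.resize(m.astype(np.float32),(100,100),interpolation=cv2.INTER_AREA)
def fit(n,c,det,zb=20):
    m=det["mask"].astype(np.float32);xy=np.round(det["xy"]).astype(int);o=xy-50
    M=cv2.copyMakeBorder(m,60,60,60,60,cv2.BORDER_CONSTANT)[xy[1]+10:xy[1]+110,xy[0]+10:xy[0]+110]
    x0=back(det["xy"],zb+D[n][1]/2,c)[:2];best=None
    for yw in (np.arange(0,6.28,.785) if D[n][2] else [0]):
        f=lambda p:np.abs(render(n,p[0],p[1],p[2]/30,zb,c,o)-M).sum()
        s=np.array([[*x0,yw*30]]*4)+[[0,0,0],[12,0,0],[0,12,0],[0,0,15]]
        r=minimize(f,[*x0,yw*30],method="Nelder-Mead",options=dict(initial_simplex=s,maxiter=150))
        if best is None or r.fun<best.fun:best=r
    return np.round([*best.x[:2],best.x[2]/30,best.fun/M.sum()],2).tolist()
def look(names,zb=20,cams=("top","side")):
    for c in cams:
        env.read_camera(c)
        for n in names:
            for d in env.silhouettes(n,c)[:2]:
                if d["p"]>.3:print(n,c,round(d["p"],2),np.round(d["xy"]).tolist(),fit(n,c,d,zb))
def tgt(x,y,z,yaw):  # yaw = world direction of tool y (mod pi)
    s=env.state();r=R.from_quat(s["tool_rot"]);best=None
    for k in(0,np.pi):
        a=yaw+k;Y=np.array([np.cos(a),np.sin(a),0]);Z=np.array([0,0,-1.]);X=np.cross(Y,Z)
        rv=(r.inv()*R.from_matrix(np.c_[X,Y,Z])).as_rotvec()
        if best is None or np.linalg.norm(rv)<np.linalg.norm(best):best=rv
    print("shift m",np.round(r.inv().apply(np.array([x,y,z])-s["eef_pos"])/1000,4).tolist(),"rv",np.round(best,3).tolist(),"t",round(s["time"],1),"j",np.round(s["joint_pos"],2).tolist())
E
python3 - <<'E'
from h import *
look(list(D))
for n in("switch_block","ring_dish","hanger_clip"):print(n,np.round(back(env.place_of(n,"top")[0]["xy"],20,"top")))
x,y,z=env.state()["eef_pos"]
print(R.from_quat(env.state()["tool_rot"]).as_matrix().round(2).tolist())
E
```

```text
scoop_small top 0.84 [215.0, 272.0] [450.15, 252.42, 3.42, 0.07]
scoop_medium top 0.64 [439.0, 202.0] [605.18, -279.53, 0.15, 0.1]
scoop_large top 0.93 [452.0, 271.0] [453.64, -315.91, 2.76, 0.06]
scoop_large top 0.64 [491.0, 346.0] [273.58, -395.59, 1.36, 0.21]
tub_small top 0.71 [327.0, 270.0] [449.6, -13.3, 0.03, 0.04]
tub_small top 0.31 [320.0, 195.0] [646.75, 1.16, -0.05, 0.57]
tub_medium top 0.74 [168.0, 344.0] [272.12, 349.51, 0.41, 0.1]
tub_medium top 0.63 [222.0, 191.0] [639.54, 233.23, 0.2, 0.12]
tub_large top 0.98 [321.0, 196.0] [631.14, 2.37, -0.17, 0.06]
plain_cup top 0.74 [124.0, 249.0] [496.32, 464.44, 0.43, 0.12]
scoop_small side 0.47 [247.0, 202.0] [451.12, 250.49, 3.53, 0.36]
scoop_medium side 0.92 [382.0, 310.0] [605.05, -281.93, 6.38, 0.15]
scoop_medium side 0.71 [300.0, 184.0] [624.45, 235.98, 5.09, 0.52]
scoop_large side 0.94 [288.0, 407.0] [269.13, -414.98, 1.37, 0.23]
scoop_large side 0.83 [334.0, 343.0] [452.41, -318.43, 2.78, 0.08]
tub_medium side 0.84 [178.0, 204.0] [267.71, 333.1, -0.36, 0.11]
tub_medium side 0.65 [303.0, 185.0] [638.69, 230.74, -0.17, 0.16]
tub_large side 0.67 [336.0, 232.0] [631.27, -0.19, 0.27, 0.07]
plain_cup side 0.66 [233.0, 157.0] [496.77, 460.6, -0.77, 0.07]
plain_cup side 0.37 [386.0, 397.0] [495.35, -503.98, 0.06, 0.59]
switch_block [784. 160.  20.]
ring_dish [ 505. -494.   20.]
hanger_clip [ 780. -165.   20.]
[[-0.95, 0.3, -0.0], [0.3, 0.95, 0.0], [0.0, 0.0, -1.0]]
```

```bash
python3 -c "
from h import *
tgt(450.5,251.5,110,3.43-1.571)"
```

```text
shift m [-0.3554, -0.176, 0.1213] rv [0.0, -0.0, -0.59] t 1.6 j [1.12, 0.26, 0.02, 1.33, 0.0, 1.42]
```

{"name": "play_rows", "arguments": {
  "moves": [-0.03,-0.015,0.01,0,0,-0.06,-0.065,-0.033,0.02,0,0,-0.12,-0.1,-0.05,0.03,0,0,-0.18,-0.135,-0.068,0.045,0,0,-0.24,-0.17,-0.085,0.06,0,0,-0.3,-0.205,-0.102,0.07,0,0,-0.36,-0.24,-0.12,0.08,0,0,-0.42,-0.275,-0.137,0.09,0,0,-0.48,-0.31,-0.155,0.105,0,0,-0.54,-0.34,-0.17,0.115,0,0,-0.59],
  "gripper": 0.085
}}

```text
time: 2.38
eef_pos: [438.9, 259.8, 115.5]
tool_rot: [-0.145, 0.989, -0.0, 0.0]
ft_force: [0.2, 0.0, 0.4]
width: 84.9
grasp_force: 0.0
```

```bash
python3 -c "
from h import *
tgt(450.5,251.5,25,3.43-1.571)
print(env.state()['eef_pos'])"
```

```text
shift m [-0.0087, -0.0112, 0.0905] rv [-0.0, 0.0, 0.002] t 2.4 j [0.37, 0.25, -0.29, 1.03, -0.0, 0.08]
[438.91802535 259.77623332 115.47937208]
```

{"name": "play_rows", "arguments": {
  "moves": [-0.009,-0.011,0,0,0,0,-0.009,-0.011,0,0,0,0,-0.009,-0.011,0.02,0,0,0,-0.009,-0.011,0.04,0,0,0,-0.009,-0.011,0.055,0,0,0,-0.009,-0.011,0.07,0,0,0,-0.009,-0.011,0.08,0,0,0,-0.009,-0.011,0.09,0,0,0,-0.009,-0.011,0.09,0,0,0,-0.009,-0.011,0.09,0,0,0]
}}

```text
time: 3.22
eef_pos: [449.1, 254.2, 26.4]
tool_rot: [-0.144, 0.99, 0.0, -0.0]
ft_force: [0.8, -0.3, 0.3]
width: 85.2
grasp_force: 0.0
```

{"name": "play_rows", "arguments": {
  "moves": [0,0,0,0,0,0,0,0,0,0,0,0,0,0,0,0,0,0,0,0,0,0,0,0,0,0,0,0,0,0,0,0,0,0,0,0,0,0,0,0,0,0,0,0,0,0,0,0,0,0,0,0,0,0,0,0,0,0,0,0],
  "gripper": 0.025
}}

```text
time: 4.05
eef_pos: [449.7, 253.9, 27.0]
tool_rot: [-0.144, 0.99, 0.0, 0.001]
ft_force: [-0.6, -0.1, 5.9]
width: 31.4
grasp_force: 59.7
```

```bash
python3 -c "
from h import *
s=env.state();print(s['width'],s['grasp_force'],s['eef_pos'],s['ft_force'])
tgt(449.6,-14,130,3.43-1.571)
for c in ('side',):cv2.imwrite('pics/g1.png',cv2.resize(env.read_camera(c)[140:290,140:340,::-1],None,fx=3,fy=3))"
```

```text
31.4087396582028 59.664766592904925 [449.70642137 253.87283232  26.98411907] [-0.57622044 -0.09825894  5.90581906]
shift m [0.0761, -0.2568, -0.1031] rv [0.0, 0.001, -0.0] t 4.0 j [0.35, 0.35, -0.41, 0.81, 0.0, 0.06]
```

View pics/g1.png

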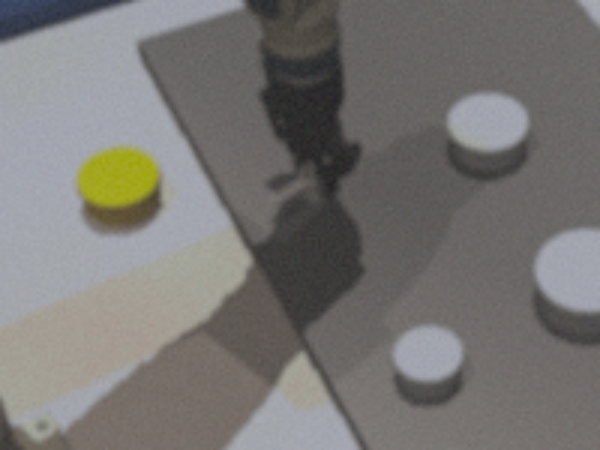

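The side crop shows the gripper closed on the small cup, with the handle sticking out to the left at about (280,182). The width reads 31.4 against a 34 mm cup, so I'll lift and check.

{"name": "play_rows", "arguments": {
  "moves": [0,0,-0.01,0,0,0,0,0,-0.03,0,0,0,0,0,-0.05,0,0,0,0,0,-0.07,0,0,0,0,0,-0.085,0,0,0,0,0,-0.1,0,0,0,0,0,-0.103,0,0,0,0,0,-0.103,0,0,0,0,0,-0.103,0,0,0,0,0,-0.103,0,0,0]
}}

```text
time: 4.93
eef_pos: [448.8, 253.6, 128.4]
tool_rot: [-0.144, 0.99, -0.0, -0.001]
ft_force: [0.1, 0.1, -0.3]
width: 31.1
grasp_force: 59.4
```

```bash
python3 -c "
from h import *
s=env.state();print(s['width'],s['grasp_force'],s['eef_pos'],s['ft_force'])
tgt(449.6,-14,130,3.43-1.571)
a=env.read_camera('side');b=env.read_camera('top')
p=proj([s['eef_pos']],'side')[0].astype(int);q=proj([s['eef_pos']],'top')[0].astype(int);print(p,q)
f=lambda i,p:cv2.resize(i[max(p[1]-50,0):p[1]+50,p[0]-50:p[0]+50,::-1],(400,400),interpolation=cv2.INTER_CUBIC)
cv2.imwrite('pics/g2.png',np.hstack([f(a,p),f(b,q)]))"
```

```text
31.09265698147663 59.37720048241317 [448.8357413  253.56140938 128.4429849 ] [ 0.10835808  0.11254043 -0.34063089]
shift m [0.0753, -0.2567, -0.0014] rv [-0.0, -0.001, -0.0] t 4.9 j [0.35, 0.25, -0.25, 1.06, -0.0, 0.06]
[241 177] [203 266]
```

View pics/g2.png

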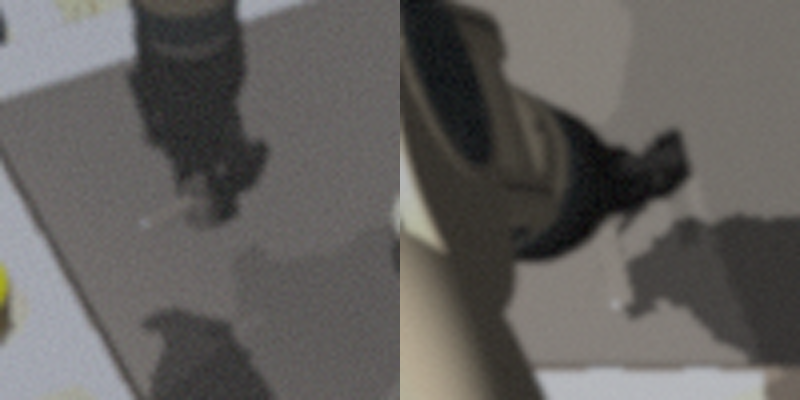

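Both views show the small scoop held level, handle tip at about (150,222) in the left crop and (615,303) in the right one. Now I'll carry it to the small tub.

{"name": "play_rows", "arguments": {
  "moves": [0.004,-0.013,0,0,0,0,0.011,-0.039,0,0,0,0,0.021,-0.073,0,0,0,0,0.032,-0.108,0,0,0,0,0.043,-0.146,0,0,0,0,0.054,-0.184,0,0,0,0,0.063,-0.216,0,0,0,0,0.07,-0.239,0,0,0,0,0.074,-0.252,0,0,0,0,0.075,-0.257,0,0,0,0]
}}

```text
time: 5.87
eef_pos: [450.2, -15.9, 128.8]
tool_rot: [-0.142, 0.99, 0.0, -0.0]
ft_force: [0.5, 0.1, 0.2]
width: 31.1
grasp_force: 59.5
```

```bash
python3 -c "
from h import *
tgt(449.6,-14,60,3.43-1.571)
print(env.state()['eef_pos'])"
```

```text
shift m [0.0, 0.002, 0.0688] rv [0.0, -0.001, -0.003] t 5.9 j [-0.22, 0.15, -0.39, 1.03, -0.0, -0.51]
[450.23558393 -15.88388864 128.78023534]
```

{"name": "play_rows", "arguments": {
  "moves": [0,0.001,0.008,0,0,0,0,0.002,0.022,0,0,0,0,0.002,0.036,0,0,0,0,0.002,0.048,0,0,0,0,0.002,0.057,0,0,0,0,0.002,0.062,0,0,0,0,0.002,0.065,0,0,0,0,0.002,0.067,0,0,0,0,0.002,0.068,0,0,0,0,0.002,0.068,0,0,0]
}}

```text
time: 6.7
eef_pos: [450.1, -12.0, 61.5]
tool_rot: [-0.144, 0.99, -0.0, 0.0]
ft_force: [0.3, 0.4, -0.3]
width: 31.0
grasp_force: 59.5
```

```bash
python3 -c "
from h import *
s=env.state();print(s['width'],s['eef_pos'],s['ft_force'])
a=env.read_camera('side')
p=proj([s['eef_pos']],'side')[0].astype(int);print(p)
cv2.imwrite('pics/p1.png',cv2.resize(a[p[1]-50:p[1]+50,p[0]-50:p[0]+50,::-1],(500,500),interpolation=cv2.INTER_CUBIC))"
```

```text
31.011934155971737 [450.10892654 -11.9589286   61.45250931] [ 0.32578178  0.38428377 -0.28156947]
[281 254]
```

View pics/p1.png

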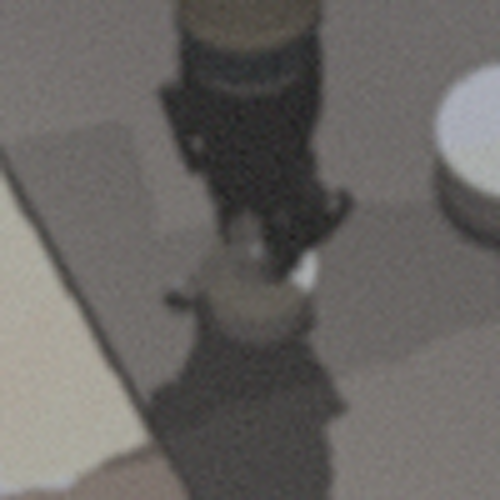

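The cup sits over the lid centre, near (255,265) in the crop. I'll lower it gently until it touches.

{"name": "play_rows", "arguments": {
  "moves": [0,-0.002,0.0005,0,0,0,0,-0.002,0.001,0,0,0,0,-0.002,0.001,0,0,0,0,-0.002,0.0015,0,0,0,0,-0.002,0.0015,0,0,0,0,-0.002,0.002,0,0,0,0,-0.002,0.002,0,0,0,0,-0.002,0.002,0,0,0,0,-0.002,0.002,0,0,0,0,-0.002,0.002,0,0,0]
}}

```text
time: 7.58
eef_pos: [450.5, -13.9, 59.3]
tool_rot: [-0.144, 0.99, 0.0, -0.0]
ft_force: [-0.2, -0.7, -0.2]
width: 31.2
grasp_force: 59.5
```

{"name": "play_rows", "arguments": {
  "moves": [0,0,0.0005,0,0,0,0,0,0.0005,0,0,0,0,0,0.001,0,0,0,0,0,0.001,0,0,0,0,0,0.0015,0,0,0,0,0,0.0015,0,0,0,0,0,0.0015,0,0,0,0,0,0.0015,0,0,0,0,0,0.0015,0,0,0,0,0,0.0015,0,0,0]
}}

```text
time: 8.42
eef_pos: [450.6, -13.9, 58.9]
tool_rot: [-0.144, 0.99, -0.0, 0.001]
ft_force: [-4.7, 1.2, 17.2]
width: 31.1
grasp_force: 61.6
```

{"name": "play_rows", "arguments": {
  "moves": [0,0,-0.001,0,0,0,0,0,-0.001,0,0,0,0,0,-0.001,0,0,0,0,0,-0.001,0,0,0,0,0,-0.001,0,0,0,0,0,-0.001,0,0,0,0,0,-0.001,0,0,0,0,0,-0.001,0,0,0,0,0,-0.001,0,0,0,0,0,-0.001,0,0,0]
}}

```text
time: 9.25
eef_pos: [450.6, -14.0, 58.9]
tool_rot: [-0.144, 0.99, -0.0, 0.0]
ft_force: [-1.0, -0.2, 6.1]
width: 31.6
grasp_force: 60.0
```

{"name": "play_rows", "arguments": {
  "moves": [0,0,0,0,0,0,0,0,0,0,0,0,0,0,0,0,0,0,0,0,0,0,0,0,0,0,0,0,0,0,0,0,0,0,0,0,0,0,0,0,0,0,0,0,0,0,0,0,0,0,0,0,0,0,0,0,0,0,0,0],
  "gripper": 0.085
}}

```text
time: 10.08
eef_pos: [450.5, -14.0, 58.8]
tool_rot: [-0.144, 0.99, -0.0, -0.0]
ft_force: [0.4, -0.0, 0.4]
width: 84.8
grasp_force: 0.0
```

{"name": "play_rows", "arguments": {
  "moves": [0,0,-0.01,0,0,0,0,0,-0.02,0,0,0,0,0,-0.04,0,0,0,0,0,-0.06,0,0,0,0,0,-0.08,0,0,0,0,0,-0.1,0,0,0,0,0,-0.12,0,0,0,0,0,-0.12,0,0,0,0,0,-0.12,0,0,0,0,0,-0.12,0,0,0]
}}

```text
time: 10.92
eef_pos: [450.2, -13.9, 178.2]
tool_rot: [-0.144, 0.99, 0.0, -0.0]
ft_force: [0.2, -0.8, 0.2]
width: 84.7
grasp_force: 0.0
```

```bash
python3 -c "
from h import *
tgt(605,-281,180,0.13-1.571)
look(['scoop_small'],52,('side',))"
```

```text
shift m [-0.0725, -0.3001, -0.0019] rv [0.0, -0.001, 0.158] t 10.9 j [-0.22, 0.11, -0.3, 1.16, -0.0, -0.51]
scoop_small side 0.78 [282.0, 258.0] [449.42, -17.39, 3.47, 0.11]
```

{"name": "play_rows", "arguments": {
  "moves": [-0.005,-0.02,0,0,0,0.016,-0.012,-0.05,0,0,0,0.032,-0.02,-0.085,0,0,0,0.05,-0.029,-0.12,0,0,0,0.07,-0.038,-0.158,0,0,0,0.09,-0.047,-0.195,0,0,0,0.11,-0.056,-0.23,0,0,0,0.125,-0.063,-0.262,0,0,0,0.14,-0.069,-0.285,0,0,0,0.15,-0.0725,-0.3,0,0,0,0.158]
}}

```text
time: 11.85
eef_pos: [605.8, -283.4, 176.6]
tool_rot: [-0.064, 0.998, 0.001, -0.001]
ft_force: [-0.4, 0.8, -1.0]
width: 85.0
grasp_force: 0.0
```

```bash
python3 -c "
from h import *
tgt(605,-281,29,0.13-1.571)"
```

```text
shift m [0.0002, 0.0023, 0.1476] rv [0.001, -0.002, -0.002] t 11.8 j [-0.56, 0.48, 0.23, 1.32, -0.0, -0.69]
```

{"name": "play_rows", "arguments": {
  "moves": [0,0,0.015,0,0,0,0,0,0.035,0,0,0,0,0,0.06,0,0,0,0,0,0.085,0,0,0,0,0,0.105,0,0,0,0,0,0.122,0,0,0,0,0,0.135,0,0,0,0,0,0.143,0,0,0,0,0,0.147,0,0,0,0,0,0.147,0,0,0]
}}

```text
time: 12.68
eef_pos: [604.8, -280.7, 30.6]
tool_rot: [-0.065, 0.998, 0.001, -0.001]
ft_force: [0.2, 0.3, -0.7]
width: 84.8
grasp_force: 0.0
```

{"name": "play_rows", "arguments": {
  "moves": [0,0,0,0,0,0,0,0,0,0,0,0,0,0,0,0,0,0,0,0,0,0,0,0,0,0,0,0,0,0,0,0,0,0,0,0,0,0,0,0,0,0,0,0,0,0,0,0,0,0,0,0,0,0,0,0,0,0,0,0],
  "gripper": 0.036
}}

```text
time: 13.52
eef_pos: [605.8, -281.2, 33.2]
tool_rot: [-0.065, 0.998, -0.001, 0.001]
ft_force: [-0.8, 0.3, 5.4]
width: 44.4
grasp_force: 61.1
```

{"name": "play_rows", "arguments": {
  "moves": [0,0,-0.01,0,0,0,0,0,-0.03,0,0,0,0,0,-0.05,0,0,0,0,0,-0.07,0,0,0,0,0,-0.09,0,0,0,0,0,-0.11,0,0,0,0,0,-0.12,0,0,0,0,0,-0.12,0,0,0,0,0,-0.12,0,0,0,0,0,-0.12,0,0,0]
}}

```text
time: 14.35
eef_pos: [604.8, -280.7, 150.6]
tool_rot: [-0.065, 0.998, 0.0, -0.001]
ft_force: [0.5, 0.2, -0.9]
width: 44.3
grasp_force: 61.2
```

```bash
python3 -c "
from h import *
s=env.state();print(s['eef_pos'])
tgt(639,232,150,0.13-1.571)
a=env.read_camera('side');b=env.read_camera('top')
p=proj([s['eef_pos']],'side')[0].astype(int);q=proj([s['eef_pos']],'top')[0].astype(int);print(p,q)
f=lambda i,p:cv2.resize(i[max(p[1]-50,0):p[1]+50,p[0]-50:p[0]+50,::-1],(400,400),interpolation=cv2.INTER_CUBIC)
cv2.imwrite('pics/g3.png',np.hstack([f(a,p),f(b,q)]))"
```

```text
[ 604.77644648 -280.70393839  150.58457897]
shift m [-0.1005, 0.5039, 0.001] rv [0.001, -0.001, 0.0] t 14.3 j [-0.56, 0.49, 0.17, 1.25, -0.0, -0.69]
[382 285] [449 193]
```

View pics/g3.png

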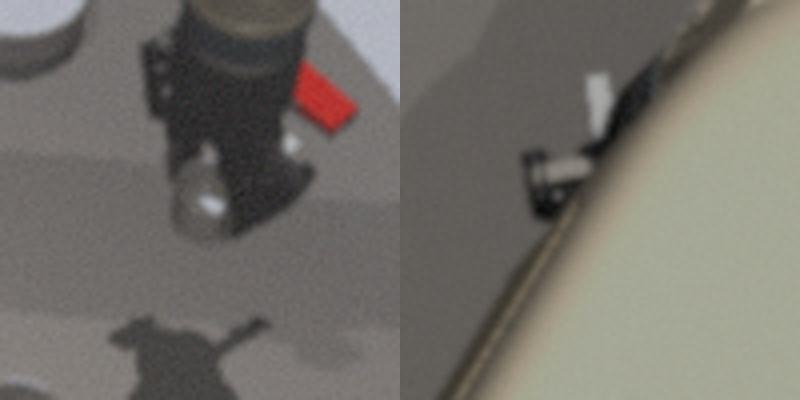

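The medium scoop is held level, with the handle forward at about (600,85) in the right crop. Carrying it in two calls.

{"name": "play_rows", "arguments": {
  "moves": [-0.002,0.01,0,0,0,0,-0.006,0.03,0,0,0,0,-0.011,0.055,0,0,0,0,-0.016,0.082,0,0,0,0,-0.022,0.11,0,0,0,0,-0.028,0.138,0,0,0,0,-0.033,0.166,0,0,0,0,-0.039,0.194,0,0,0,0,-0.044,0.222,0,0,0,0,-0.05,0.25,0,0,0,0]
}}

```text
time: 15.28
eef_pos: [621.7, -24.4, 151.2]
tool_rot: [-0.065, 0.998, 0.0, -0.0]
ft_force: [0.1, -0.2, -1.5]
width: 44.3
grasp_force: 61.2
```

{"name": "play_rows", "arguments": {
  "moves": [-0.006,0.028,0,0,0,0,-0.011,0.056,0,0,0,0,-0.017,0.085,0,0,0,0,-0.023,0.114,0,0,0,0,-0.029,0.143,0,0,0,0,-0.034,0.172,0,0,0,0,-0.04,0.2,0,0,0,0,-0.045,0.226,0,0,0,0,-0.049,0.245,0,0,0,0,-0.0505,0.254,0,0,0,0]
}}

```text
time: 16.12
eef_pos: [638.6, 235.0, 150.9]
tool_rot: [-0.066, 0.998, 0.0, -0.001]
ft_force: [-0.6, 0.4, -0.3]
width: 44.5
grasp_force: 61.2
```

{"name": "play_rows", "arguments": {
  "moves": [0,0,0,0,0,0,0,0,0.006,0,0,0,0,0,0.018,0,0,0,0,0,0.033,0,0,0,0,0,0.048,0,0,0,0,0,0.06,0,0,0,0,0,0.068,0,0,0,0,0,0.074,0,0,0,0,0,0.076,0,0,0,0,0,0.076,0,0,0]
}}

```text
time: 16.95
eef_pos: [639.5, 231.2, 75.5]
tool_rot: [-0.065, 0.998, -0.0, -0.0]
ft_force: [0.5, -0.7, -1.0]
width: 44.3
grasp_force: 61.2
```

```bash
python3 -c "
from h import *
s=env.state();print(s['eef_pos'],s['ft_force'])
tgt(639,232,70,0.13-1.571)"
```

```text
[639.47950705 231.235042    75.54369369] [ 0.45013231 -0.6532797  -0.99259842]
shift m [0.0004, 0.0008, 0.0055] rv [-0.0, -0.0, -0.0] t 16.9 j [0.22, 0.55, 0.08, 1.1, -0.0, 0.09]
```

{"name": "play_rows", "arguments": {
  "moves": [0,0,0.001,0,0,0,0,0,0.002,0,0,0,0,0,0.003,0,0,0,0,0,0.004,0,0,0,0,0,0.0045,0,0,0,0,0,0.005,0,0,0,0,0,0.0055,0,0,0,0,0,0.0055,0,0,0,0,0,0.0055,0,0,0,0,0,0.0055,0,0,0]
}}

```text
time: 17.78
eef_pos: [639.5, 231.8, 70.3]
tool_rot: [-0.065, 0.998, 0.0, 0.0]
ft_force: [-0.8, 0.4, -1.4]
width: 44.7
grasp_force: 61.2
```

{"name": "play_rows", "arguments": {
  "moves": [0,0,0.0005,0,0,0,0,0,0.0005,0,0,0,0,0,0.001,0,0,0,0,0,0.001,0,0,0,0,0,0.0015,0,0,0,0,0,0.0015,0,0,0,0,0,0.0015,0,0,0,0,0,0.0015,0,0,0,0,0,0.0015,0,0,0,0,0,0.0015,0,0,0]
}}

```text
time: 18.62
eef_pos: [639.5, 231.8, 69.2]
tool_rot: [-0.065, 0.998, 0.0, 0.0]
ft_force: [-2.1, -1.7, 5.6]
width: 44.7
grasp_force: 61.7
```

Contact at 69.2 as predicted. Releasing.

{"name": "play_rows", "arguments": {
  "moves": [0,0,0,0,0,0,0,0,0,0,0,0,0,0,0,0,0,0,0,0,0,0,0,0,0,0,0,0,0,0,0,0,0,0,0,0,0,0,0,0,0,0,0,0,0,0,0,0,0,0,0,0,0,0,0,0,0,0,0,0],
  "gripper": 0.085
}}

```text
time: 19.45
eef_pos: [639.5, 231.8, 68.8]
tool_rot: [-0.065, 0.998, 0.0, 0.0]
ft_force: [-1.6, 0.2, 0.0]
width: 84.9
grasp_force: 0.0
```

{"name": "play_rows", "arguments": {
  "moves": [0,0,-0.01,0,0,0,0,0,-0.02,0,0,0,0,0,-0.04,0,0,0,0,0,-0.06,0,0,0,0,0,-0.08,0,0,0,0,0,-0.1,0,0,0,0,0,-0.12,0,0,0,0,0,-0.12,0,0,0,0,0,-0.12,0,0,0,0,0,-0.12,0,0,0]
}}

```text
time: 20.28
eef_pos: [639.3, 231.8, 188.9]
tool_rot: [-0.065, 0.998, 0.0, 0.0]
ft_force: [-1.0, -0.1, 0.3]
width: 84.6
grasp_force: 0.0
```

```bash
python3 -c "
from h import *
tgt(453,-317,190,2.77-1.571)
look(['scoop_medium'],56)
look(['scoop_large'],20,('side',))"
```

```text
shift m [0.256, -0.52, -0.0012] rv [0.0, 0.0, 0.502] t 20.3 j [0.22, 0.5, 0.28, 1.36, 0.0, 0.09]
scoop_medium top 0.55 [224.0, 186.0] [640.11, 232.97, 6.34, 0.23]
scoop_medium side 0.61 [305.0, 175.0] [640.18, 227.13, 6.4, 0.1]
scoop_large side 0.93 [334.0, 344.0] [452.04, -319.04, 2.76, 0.11]
scoop_large side 0.72 [289.0, 405.0] [267.19, -414.92, 1.36, 0.09]
```

{"name": "play_rows", "arguments": {
  "moves": [0.006,-0.012,0,0,0,0,0.018,-0.036,0,0,0,0,0.032,-0.065,0,0,0,0,0.046,-0.094,0,0,0,0,0.06,-0.123,0,0,0,0,0.074,-0.152,0,0,0,0,0.089,-0.181,0,0,0,0,0.103,-0.21,0,0,0,0,0.118,-0.239,0,0,0,0,0.132,-0.268,0,0,0,0]
}}

```text
time: 21.42
eef_pos: [542.5, -52.3, 188.7]
tool_rot: [-0.065, 0.998, 0.0, -0.0]
ft_force: [0.1, -0.2, 0.4]
width: 85.1
grasp_force: 0.0
```

{"name": "play_rows", "arguments": {
  "moves": [0.014,-0.029,0,0,0,0.05,0.028,-0.058,0,0,0,0.1,0.042,-0.087,0,0,0,0.15,0.056,-0.116,0,0,0,0.2,0.07,-0.145,0,0,0,0.25,0.084,-0.172,0,0,0,0.3,0.098,-0.2,0,0,0,0.35,0.11,-0.225,0,0,0,0.4,0.12,-0.245,0,0,0,0.45,0.124,-0.253,0,0,0,0.5]
}}

```text
time: 22.25
eef_pos: [452.2, -320.7, 188.4]
tool_rot: [0.186, 0.983, -0.0, -0.0]
ft_force: [0.4, 0.7, 0.6]
width: 84.7
grasp_force: 0.0
```

{"name": "play_rows", "arguments": {
  "moves": [0,0,0,0,0,0,0,0,0.015,0,0,0,0,0,0.035,0,0,0,0,0,0.055,0,0,0,0,0,0.07,0,0,0,0,0,0.08,0,0,0,0,0,0.085,0,0,0,0,0,0.085,0,0,0,0,0,0.085,0,0,0,0,0,0.085,0,0,0]
}}

```text
time: 23.08
eef_pos: [453.8, -318.3, 104.7]
tool_rot: [0.184, 0.983, -0.0, 0.001]
ft_force: [-0.1, 0.2, -0.2]
width: 85.0
grasp_force: 0.0
```

```bash
python3 -c "
from h import *
s=env.state();print(s['eef_pos'],s['ft_force'])
tgt(453,-318,34,2.77-1.571)"
```

```text
[ 453.7788075  -318.25038235  104.72579871] [-0.1471542   0.19432687 -0.15060074]
shift m [0.0009, -0.0, 0.0707] rv [-0.001, 0.001, 0.002] t 23.1 j [-0.76, 0.33, -0.21, 1.03, 0.0, -0.39]
```

{"name": "play_rows", "arguments": {
  "moves": [0,0,0.01,0,0,0,0,0,0.022,0,0,0,0,0,0.035,0,0,0,0,0,0.048,0,0,0,0,0,0.058,0,0,0,0,0,0.065,0,0,0,0,0,0.07,0,0,0,0,0,0.07,0,0,0,0,0,0.07,0,0,0,0,0,0.07,0,0,0]
}}

```text
time: 23.92
eef_pos: [453.6, -318.3, 34.3]
tool_rot: [0.184, 0.983, -0.0, 0.0]
ft_force: [0.0, -0.3, 0.9]
width: 85.1
grasp_force: 0.0
```

{"name": "play_rows", "arguments": {
  "moves": [0,0,0,0,0,0,0,0,0,0,0,0,0,0,0,0,0,0,0,0,0,0,0,0,0,0,0,0,0,0,0,0,0,0,0,0,0,0,0,0,0,0,0,0,0,0,0,0,0,0,0,0,0,0,0,0,0,0,0,0],
  "gripper": 0.048
}}

```text
time: 24.75
eef_pos: [453.5, -318.2, 34.9]
tool_rot: [0.184, 0.983, -0.0, 0.001]
ft_force: [-2.3, 1.6, 8.8]
width: 57.0
grasp_force: 62.7
```

{"name": "play_rows", "arguments": {
  "moves": [0,0,-0.01,0,0,0,0,0,-0.03,0,0,0,0,0,-0.05,0,0,0,0,0,-0.07,0,0,0,0,0,-0.09,0,0,0,0,0,-0.11,0,0,0,0,0,-0.12,0,0,0,0,0,-0.12,0,0,0,0,0,-0.12,0,0,0,0,0,-0.12,0,0,0]
}}

```text
time: 25.58
eef_pos: [452.9, -317.7, 152.7]
tool_rot: [0.184, 0.983, 0.0, -0.001]
ft_force: [0.0, 0.3, -0.7]
width: 57.0
grasp_force: 64.0
```

```bash
python3 -c "
from h import *
s=env.state();print(s['eef_pos'])
tgt(631,1,155,2.77-1.571)
a=env.read_camera('side')
p=proj([s['eef_pos']],'side')[0].astype(int)
cv2.imwrite('pics/g4.png',cv2.resize(a[p[1]-50:p[1]+50,p[0]-50:p[0]+50,::-1],(400,400),interpolation=cv2.INTER_CUBIC))"
```

```text
[ 452.89493317 -317.67584875  152.7208711 ]
shift m [-0.0509, 0.3615, -0.0022] rv [0.001, -0.001, 0.002] t 25.6 j [-0.76, 0.3, -0.12, 1.15, -0.0, -0.39]
```

View pics/g4.png

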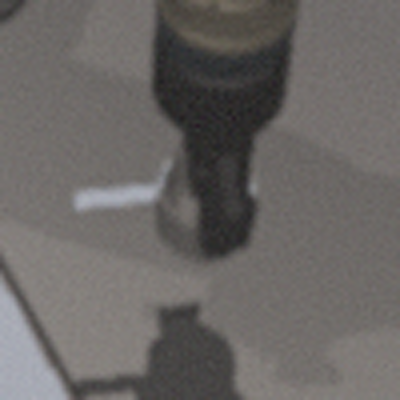

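The large scoop is held level, handle tip at about (78,200). Carrying it to the large tub.

{"name": "play_rows", "arguments": {
  "moves": [-0.001,0.01,0,0,0,0,-0.004,0.03,0,0,0,0,-0.008,0.06,0,0,0,0,-0.013,0.093,0,0,0,0,-0.018,0.127,0,0,0,0,-0.023,0.161,0,0,0,0,-0.027,0.195,0,0,0,0,-0.032,0.228,0,0,0,0,-0.037,0.26,0,0,0,0,-0.041,0.29,0,0,0,0]
}}

```text
time: 26.47
eef_pos: [596.7, -59.8, 152.9]
tool_rot: [0.184, 0.983, 0.0, -0.001]
ft_force: [1.5, -0.7, -1.4]
width: 56.6
grasp_force: 64.0
```

{"name": "play_rows", "arguments": {
  "moves": [-0.003,0.025,0,0,0,0,-0.006,0.045,0,0,0,0,-0.009,0.06,0,0,0,0,-0.01,0.069,0,0,0,0,-0.01,0.072,0,0,0,0,-0.01,0.072,0.008,0,0,0,-0.01,0.072,0.022,0,0,0,-0.01,0.072,0.035,0,0,0,-0.01,0.072,0.044,0,0,0,-0.01,0.072,0.05,0,0,0]
}}

```text
time: 27.3
eef_pos: [630.8, 0.1, 102.3]
tool_rot: [0.184, 0.983, -0.0, -0.001]
ft_force: [-0.5, -1.1, -1.2]
width: 56.7
grasp_force: 64.0
```

```bash
python3 -c "
from h import *
s=env.state();print(s['eef_pos'])
tgt(631,1,76,2.77-1.571)"
```

```text
[6.30773196e+02 1.43217039e-01 1.02294095e+02]
shift m [0.0001, 0.0009, 0.0263] rv [-0.001, -0.002, 0.001] t 27.3 j [-0.13, 0.46, -0.01, 1.1, -0.0, 0.24]
```

{"name": "play_rows", "arguments": {
  "moves": [0,0,0.006,0,0,0,0,0,0.012,0,0,0,0,0,0.017,0,0,0,0,0,0.02,0,0,0,0,0,0.022,0,0,0,0,0,0.024,0,0,0,0,0,0.025,0,0,0,0,0,0.026,0,0,0,0,0,0.026,0,0,0,0,0,0.026,0,0,0]
}}

```text
time: 28.13
eef_pos: [631.7, 1.1, 77.9]
tool_rot: [0.184, 0.983, -0.0, 0.0]
ft_force: [-0.2, -0.3, -1.1]
width: 56.8
grasp_force: 64.0
```

{"name": "play_rows", "arguments": {
  "moves": [0,0,0.0005,0,0,0,0,0,0.0005,0,0,0,0,0,0.001,0,0,0,0,0,0.001,0,0,0,0,0,0.0015,0,0,0,0,0,0.0015,0,0,0,0,0,0.0015,0,0,0,0,0,0.0015,0,0,0,0,0,0.0015,0,0,0,0,0,0.0015,0,0,0]
}}

```text
time: 28.97
eef_pos: [631.7, 1.1, 76.3]
tool_rot: [0.184, 0.983, 0.0, 0.0]
ft_force: [-1.0, 0.1, -1.5]
width: 56.9
grasp_force: 64.0
```

{"name": "play_rows", "arguments": {
  "moves": [0,0,0.0005,0,0,0,0,0,0.0005,0,0,0,0,0,0.001,0,0,0,0,0,0.001,0,0,0,0,0,0.0015,0,0,0,0,0,0.0015,0,0,0,0,0,0.0015,0,0,0,0,0,0.0015,0,0,0,0,0,0.0015,0,0,0,0,0,0.0015,0,0,0]
}}

```text
time: 29.8
eef_pos: [631.7, 1.1, 75.0]
tool_rot: [0.184, 0.983, 0.0, 0.0]
ft_force: [-1.8, 1.2, 4.3]
width: 56.8
grasp_force: 64.3
```

Contact. Releasing and backing off.

{"name": "play_rows", "arguments": {
  "moves": [0,0,0,0,0,0,0,0,0,0,0,0,0,0,0,0,0,0,0,0,0,0,0,0,0,0,0,0,0,0,0,0,0,0,0,0,0,0,0,0,0,0,0,0,0,0,0,0,0,0,0,0,0,0,0,0,0,0,0,0],
  "gripper": 0.085
}}

```text
time: 30.63
eef_pos: [631.7, 1.1, 74.8]
tool_rot: [0.184, 0.983, -0.0, 0.0]
ft_force: [-0.3, -0.1, -0.4]
width: 85.1
grasp_force: 0.0
```

{"name": "play_rows", "arguments": {
  "moves": [0,0,-0.01,0,0,0,0,0,-0.02,0,0,0,0,0,-0.04,0,0,0,0,0,-0.06,0,0,0,0,0,-0.08,0,0,0,0,0,-0.1,0,0,0,0,0,-0.13,0,0,0,0,0,-0.15,0,0,0,0,0,-0.15,0,0,0,0,0,-0.15,0,0,0]
}}

```text
time: 31.47
eef_pos: [632.2, 1.0, 227.1]
tool_rot: [0.184, 0.983, 0.0, 0.002]
ft_force: [1.0, 0.6, -0.8]
width: 84.8
grasp_force: 0.0
```

{"name": "play_rows", "arguments": {
  "moves": [0.003,-0.02,0,0,0,0,0.006,-0.045,0,0,0,0,0.01,-0.075,0,0,0,0,0.014,-0.105,0,0,0,0,0.018,-0.135,0,0,0,0,0.022,-0.165,0,0,0,0,0.026,-0.195,0,0,0,0,0.03,-0.22,0,0,0,0,0.032,-0.235,0,0,0,0,0.033,-0.24,0,0,0,0]
}}

```text
time: 32.3
eef_pos: [512.7, -212.5, 224.2]
tool_rot: [0.185, 0.983, 0.0, -0.001]
ft_force: [0.1, 1.0, -1.0]
width: 84.8
grasp_force: 0.0
```

```bash
python3 -c "
from h import *
look(['tub_small','tub_medium','tub_large','plain_cup'],20,('side',))
for n,z in(('scoop_small',52),('scoop_medium',56),('scoop_large',60)):look([n],z)
a=env.read_camera('side');b=env.read_camera('top')
cv2.imwrite('pics/end.png',np.hstack([cv2.resize(a[130:330,200:400,::-1],(400,400)),cv2.resize(b[110:310,180:380,::-1],(400,400))]))"
```

```text
tub_small side 0.61 [285.0, 265.0] [449.29, -13.23, -0.38, 1.07]
tub_medium side 0.96 [303.0, 188.0] [639.43, 230.51, -0.7, 0.68]
tub_medium side 0.88 [179.0, 204.0] [268.03, 331.85, -0.1, 0.34]
tub_large side 0.59 [324.0, 238.0] [619.86, 12.43, -1.6, 2.65]
plain_cup side 0.72 [283.0, 259.0] [451.31, 2.27, -0.61, 0.95]
plain_cup side 0.42 [231.0, 161.0] [494.45, 456.45, -0.72, 0.61]
scoop_small top 0.84 [330.0, 273.0] [449.47, -14.51, 3.42, 0.08]
scoop_small side 0.71 [284.0, 258.0] [450.99, -17.67, 3.48, 0.14]
scoop_small side 0.4 [288.0, 262.0] [452.96, -46.91, 3.58, 0.61]
scoop_medium side 0.64 [301.0, 178.0] [641.41, 225.08, 4.23, 0.3]
scoop_large top 0.54 [505.0, 353.0] [278.75, -383.07, 1.36, 5.44]
scoop_large side 0.95 [286.0, 407.0] [261.62, -429.77, 1.38, 0.16]
scoop_large side 0.4 [319.0, 225.0] [600.46, 57.42, 4.18, 5.43]
```

View pics/end.png

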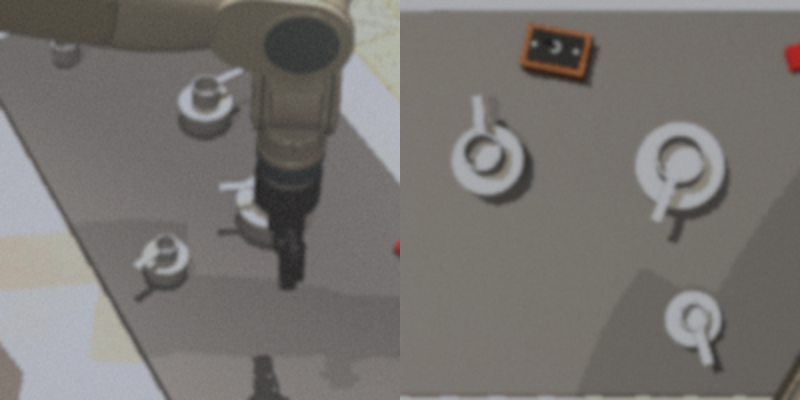

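All three scoops stand upright near their lid centres: medium at (487,155) on its lid at (488,160), large at (682,163) on (681,166), and small at (695,318) on (693,319). The arm is clear, so I'm handing in.

```bash
python3 -c "
from bench import env
print(env.close_job())"
```

```text
the job is handed in; nothing more can be done
None
```

I stood all three scoops upright near the middle of their matching tub lids, released them and handed the job in. The last pictures show them in place after about 33 s, but handing in returned no verdict.

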